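# Index the rotary table to the next hole and clamp it

## Task

Bring the next point of the exhaust flange under the dial gauge: with your fingertips press the rotary table's index plunger down out of its hole, keep it pressed while you swing the table clockwise (seen from above) by it, and let it spring fully up again in the very next hole. Then push the loose clamp lever clockwise round to its stop to clamp the table, and come away. Only push, with light fingertip force; never grip or squeeze the plunger or the lever, and leave the loose things lying on and around the base where they are.

Things in the scene. Friction and masses are not known exactly. Their poses are not given: they have to be found in the camera images.
- rotary_base: rotary indexing fixture, fixed to the bench: grey cast base plate 260 (x) x 315 (y) x 18 mm with a round turning table, a dial-gauge stand and a clamp lever. Origin: on the bench, under the table's axis; at yaw 0 its x axis points away from the robot, y to the robot's left (yaw within 0.3 rad). The plate spans x -130 to 130, y -140 to 175 mm in this frame.
- table_centre (a point): the vertical axis of the steel turning table (170 mm in diameter), at its top face, 76 mm above the bench. Clamped on it: a round exhaust flange of 116 mm with a 60 mm pipe stub up to 125 mm above the bench. Under its rim a fixed steel index ring (216 mm in diameter, top 54 mm above the bench) has 8 holes, 45 degrees apart, on a radius of 97 mm.
- gauge (a point): centre of the dial gauge (58 mm in diameter), 195 mm above the bench, on an arm from a 245 mm high column that stands at x 108, y 122 mm in the frame of rotary_base; keep the hand clear of it.
- index_table (a joint): angle of the turning table, rad: 0 at the start (plunger in its starting hole), grows clockwise seen from above. The next holes are 0.785 rad apart. The table turns stiffly enough to stay where it is left (about 0.12 N m of friction) and is locked while the plunger is up in a hole (play about 0.015 rad either way).
- plunger_top (a point): centre of the flat top of the index plunger's black round cap, 98 mm above the bench when up. The cap is 40 mm in diameter, 13 mm high, on a forked lug of the turning table 122 mm from its axis, and travels round with it; at the start it is on the robot's right side of the table. It moves straight down when pressed, 11 mm at most.
- plunger (a joint): how far the plunger is pressed, m: 0 up (home), 0.011 at the bottom stop; spring 4 N to start, 8 N at the bottom. Pressed 8 mm or more, its pin is out of the hole. Let go between holes, the pin rides under the ring and the cap stays about 7 mm down; it snaps up by itself when the table (pushed on by the side of the cap) brings it to a hole.
- plunger_pin (a point): round tip of the plunger's 9 mm steel pin, which a foot carries up into the ring's hole from below; it shows 1.5 mm above the ring when the plunger is home.
- clamp_ball (a point): centre of the black ball, 25 mm in diameter, at the end of the clamp lever, 78 mm above the bench (60 mm above the base plate); it moves on a level circle of 65 mm radius about clamp_pivot.
- clamp_pivot (a point): vertical axis of the clamp lever, on a post of 26 mm diameter at the left end of the base plate, 60 mm above the bench.
- clamp (a joint): angle of the clamp lever, rad, clockwise seen from above: 0 to 0.25 at the start (loose; the ball lies to the left and near side of the pivot), 1.22 at its stop (clamped). The ball then moves away from the robot. It stays where it is left; 2 N at the ball moves it.
- hex_nut: loose steel nut 24 mm wide, 12 mm high, lying on the base plate's near left corner; leave alone. Origin under its centre.
- weight: loose dark steel weight 52 mm in diameter with a stem, 66 mm high, standing on the bench right of the base; leave alone. Origin under its centre.
- plug: loose black rubber sealing plug 48 mm in diameter, 54 mm high, standing on the bench right of the base; leave alone. Origin under its centre.
- spanner: loose spanner 180 mm long lying farther right of the base; leave alone. Origin under its middle.
- caliper: loose steel caliper 200 mm long lying crosswise beyond the base; leave alone. Origin under its middle.
- spare_flange: loose oblong flange 105 x 70 x 10 mm lying left of the base; leave alone. Origin under its centre.
- can: loose aluminium can 54 mm in diameter, 150 mm high, standing farther right of the base; leave alone. Origin under its centre.

How it is judged (in metres and radians):
On the way, in this order (a step that is already met when the one before it is completed fails the run):
1. the plunger is pressed down out of its starting hole (value of joint plunger above 0.0072 m and value of joint index_table below 0.12 rad), for 0.05 s.
2. the table has been turned clockwise to the next hole and the plunger is up home in it (value of joint index_table between 0.745 and 0.825 rad and value of joint plunger below 0.002 m), for 0.2 s.
3. the clamp lever is round at its stop (value of joint clamp above 1.08 rad), for 0.2 s.
At the end, for the whole second after the job is handed in: the table stands one hole on clockwise (0.785 rad, within 0.04), the plunger is up in that hole (within 2 mm), and the clamp lever is within 0.14 rad (8 degrees) of its stop (all of step 2 and value of joint clamp above 1.08 rad); the robot touches nothing.
It fails at once if the table is turned the wrong way or well past the next hole (value of joint index_table below -0.15 rad or value of joint index_table above 1.15 rad).
It fails at once if the plunger is squeezed or forced (over 35 N) (contact force between the fingers and plunger above 35 N).
It fails at once if the clamp lever is squeezed or forced (over 35 N) (contact force between the fingers and clamp above 35 N).
It fails at once if a loose thing is lifted, carried or knocked more than 30 mm (distance of any of hex_nut, weight, plug, spanner, caliper, spare_flange, can from where it was at the start of the episode above 0.03 m).
It also fails if it takes over 54 s, if anything falls off the work surface, if the arm or the gripper's body presses on something with over 40 N, if the wrist force passes 120 N, or if a joint passes its speed limit or range.

## Robot

A 6-joint arm with a two-finger parallel gripper is mounted at the origin on the work surface. World frame = base frame: x ahead of the robot, y to its left, z up, the work surface at z = 0. Lengths are in mm, angles in rad, forces in N, time in s.
With the tool pointing down it reaches from about 350 to 775 mm from the base axis. Payload 7.3 kg.
Tool frame: the origin (TCP) lies between the finger pads; the fingertips stand 25 mm ahead of it and the grasp point (between the pads) lies 6 mm ahead of it; z points along the fingers, y is the line along which they close (so a half turn about z gives the same grasp; the last joint's range is limited). The gripper opens to 92 mm and grips with 3 to 60 N. Pads are 19 mm wide; open, the fingers measure 130 mm over their backs; the gripper's body (75 mm by 190 mm) begins 47 mm behind the grasp point.
Start: joints at [-1.439, 0.342, 1.524, -0, 1.275, -0.146], TCP at [143.999, -504.886, 219.041] pointing down, gripper open.
Joint ranges: [-2.53, 2.53], [-0.77, 2.02], [0.04, 2.7], [-1, 4.14], [0.28, 2.66], [-3.11, 3.11]. Speed limits (rad/s): [2.57, 2.57, 3.14, 3.14, 3.14, 3.14].

## Interface

Orientations are given as [roll, pitch, yaw] about the fixed x, y, z axes, in that order (R = Rz(yaw) Ry(pitch) Rx(roll)).
In Python, from plant import bot gives the robot as it stands.
- The arm moves only by the tool play_rows, never from a script. Its argument "commands" is a list of rows, each an object of numbers: "x", "y", "z": the shift along the tool's x, y, z in m; "twist": the turn about the tool's z in degrees. In form: [{"x": .., "y": .., "z": .., "twist": ..}, ...]. A call has exactly 8 rows; each row is the pose to reach, as a shift and turn from the pose commanded when the call began, along the tool's axes at that moment; what a row does not reach only later rows make up. A row lasts 1/10 s, in which the tool goes at most 50 mm and 8.59 degrees, less where a joint would pass 70% of its speed; a pose out of reach is approached as far as the arm can. A call with a gripper value outside its range is refused whole. "jaw" is the closure, from 0 (fully open) to 1 (shut), set as the call begins (left out, the last holds). The fingers move at their own pace and stop on an object; the grip force is fixed at half the most. Time passes only in rows, so rows that repeat a pose let the fingers close, or fill a call up. It gives the time, the measured TCP pose, the force, the opening and the grip force at its end, in the units of the state.
- bot.get_obs(): the state, without advancing time (a new reading comes with each control period).
- bot.capture(name): name is "side" or "top" or "wrist"; returns a dict with "pixels" (480x640x3 uint8, red, green, blue), "fx", "fy", "cx", "cy" (pixels), "k1" (the pictures are not rectified: a ray, as slopes to the right and down, at radius r is drawn at 1 + k1 r^2 times it, then the intrinsics apply), "eye" and "rotation" of the camera in the world. Camera axes: x right, y down, z forward; pixel columns grow to the right and rows downward; lengths in mm; the calibration is good to about 2 mm. A picture is of the moment at which its call begins. There is no depth.
- bot.close_job(): hands the job in; it is judged then, once.
The state is a dict: "time": time; "joint_positions": joint angles; "dq": joint speeds; "tau": joint torques, N m; "tool_pos": TCP position; "tcp_rot": TCP orientation; "contact_force": force on the tool from outside, world axes, zero at the start; "moment": the same for the moment, N m; "grip_width": finger opening in mm; "finger_force": force on a finger pad.
Only numpy, scipy, OpenCV 4.12 (cv2) and the standard library are available. Lean on these libraries where they do the work, as an engineer would, in place of code of your own. Each camera call takes 0.05 s, during which the arm holds its last target. There are 200 camera calls.

## Working session

There is one attempt and no reset: what is moved stays moved. The work goes in short steps, Python scripts to look and compute and a tool call to move; the robot and the scene stay as the last step left them, time stands still between calls to the robot, and variables do not carry over. Pictures are saved under pics/ and viewed, at most 10 in all, crops included, and the job is handed in when it is done.

Besides the shell and the picture viewer there is one more tool, called as a command line: name --argument value ..., lists and objects as JSON in quotes. play_rows: Moves the arm, as the interface text tells. Its arguments: {"type":"object","properties":{"commands":{"type":"array"},"jaw":{"type":"number"}},"required":["commands"]}

```bash
mkdir -p pics; cat > h.py <<'E'
import numpy as np, cv2
from plant import bot
def cap(n,f):
    c=bot.capture(n); cv2.imwrite('pics/'+f,c['pixels'][:,:,::-1]); 
    import pickle; pickle.dump(c,open(f'pics/{f}.pkl','wb')); return c
def load(f):
    import pickle; return pickle.load(open(f'pics/{f}.pkl','rb'))
def ray(c,u,v):
    d=np.array([(u-c['cx'])/c['fx'],(v-c['cy'])/c['fy']]); s=d.copy()
    for _ in range(30): s=d/(1+c['k1']*(s@s))
    return np.array(c['rotation'])@np.array([s[0],s[1],1.])
def at(c,u,v,z):
    r=ray(c,u,v); e=np.array(c['eye']); return e+r*(z-e[2])/r[2]
def proj(c,p):
    q=np.array(c['rotation']).T@(np.array(p,float)-np.array(c['eye'])); s=q[:2]/q[2]
    s=s*(1+c['k1']*(s@s)); return s*[c['fx'],c['fy']]+[c['cx'],c['cy']]
E
python3 - <<'E'
from h import *
for n in('top','side'):
    c=cap(n,n+'0.png'); print(n,c['eye'],np.round(c['rotation'],3).tolist(),c['fx'],c['k1'])
print(bot.get_obs())
E
```

```text
top [ 449.4784048   -45.75204633 1055.75951418] [-3.015, 0.018, -1.572] 499.509943055721 0.022694991521754852
side [ 391.03034026  782.10904719 1036.35355535] [-2.393, -0.015, -2.916] 566.5397748097089 0.03679550510669369
{'time': 0.1, 'joint_positions': array([-1.43899364e+00,  3.42647892e-01,  1.52490346e+00,  1.89511474e-05,
        1.27542069e+00, -1.45986107e-01]), 'dq': array([-0.00221671, -0.00271528, -0.00388522, -0.00052782,  0.00013893,
        0.00131219]), 'tau': array([ 1.91283238e-03, -4.32003129e+01, -2.44695336e+01,  7.19360914e-02,
        5.25762385e-02, -4.95240772e-05]), 'tool_pos': array([ 143.95554195, -504.49202563,  218.42344475]), 'tcp_rot': array([-3.14023057e+00, -2.18588004e-04,  2.77783113e-01]), 'contact_force': array([-0.78462252, -0.07842835,  0.24442813]), 'moment': array([-0.03295784, -0.04206447, -0.02920616]), 'finger_force': 0.0, 'grip_width': 91.89793245891065}
```

```bash
sed -i "s/np.array(c\['rotation'\])/rot(c)/g" h.py; cat >> h.py <<'E'
from scipy.spatial.transform import Rotation as Ro
def rot(c): return Ro.from_euler('xyz',c['rotation']).as_matrix()
E
python3 - <<'E'
from h import *
for n in('top','side'):
    c=load(n+'0.png'); print([np.round(at(c,u,v,0)) .tolist() for u,v in((320,240),(0,240),(320,0))])
E
```

```text
[[604.0, -31.0, 0.0], [607.0, 654.0, 0.0], [1153.0, -32.0, 0.0]]
[[600.0, -151.0, 0.0], [1357.0, 33.0, 0.0], [902.0, -1440.0, 0.0]]
```

View pics/top0.png

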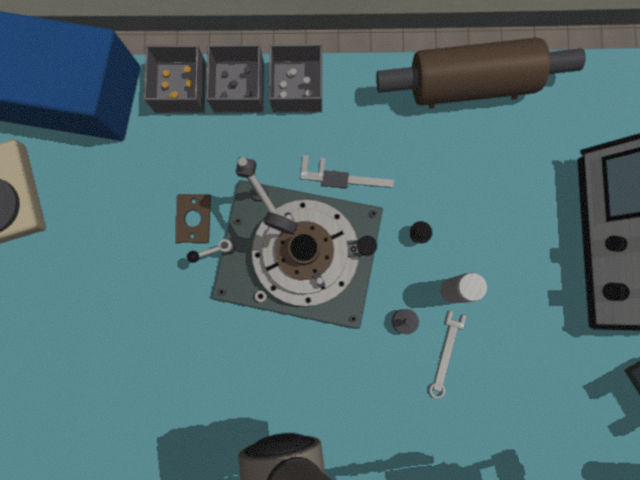

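View pics/side0.png

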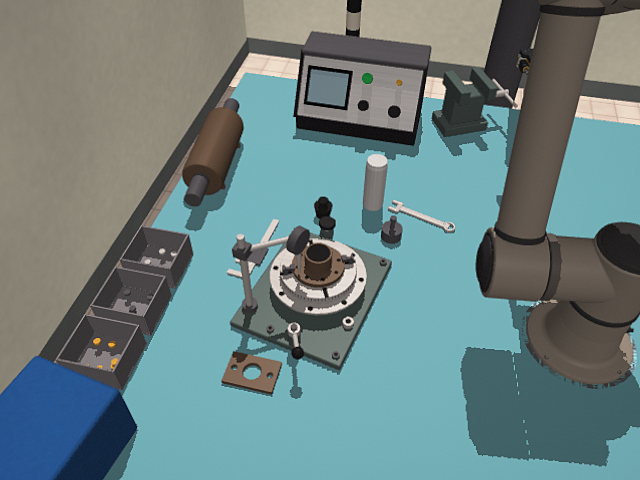

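Top view: base around (297,253), plunger cap at (367,245), clamp ball at (193,257), pivot (226,245), yaw about -0.18. Enlarging the top view for measurement.

```bash
python3 - <<'E'
import cv2
a=cv2.imread('pics/top0.png')[170:340,170:400]
cv2.imwrite('pics/topc.png',cv2.resize(a,None,fx=3.4,fy=3.4,interpolation=cv2.INTER_CUBIC)*1)
b=cv2.imread('pics/side0.png')[190:400,210:410]
cv2.imwrite('pics/sidec.png',cv2.resize(b,None,fx=2.8,fy=2.8,interpolation=cv2.INTER_CUBIC))
E
```

```text
(no output)
```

View pics/topc.png

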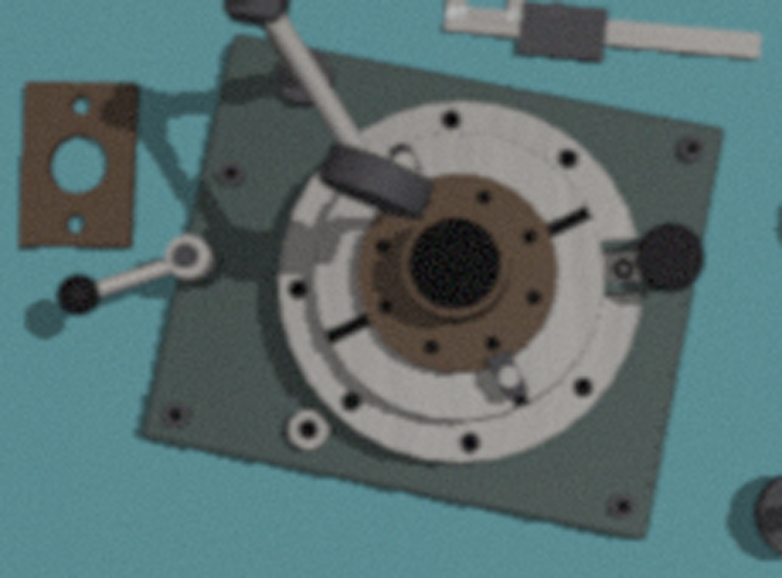

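View pics/sidec.png

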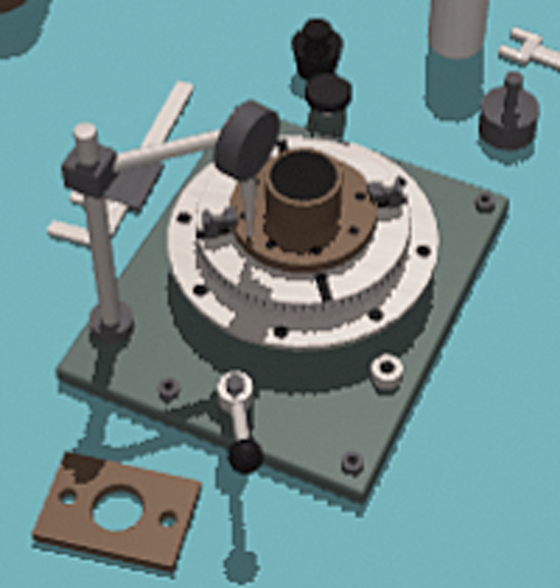

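```bash
python3 - <<'E'
from h import *
from scipy.optimize import least_squares
t=load('top0.png'); s=load('side0.png')
T=lambda x,y:((x+.5)/3.4-.5+170,(y+.5)/3.4-.5+170)
S=lambda x,y:((x+.5)/2.8-.5+210,(y+.5)/2.8-.5+190)
def tri(a,b):
    r1,r2=ray(t,*a),ray(s,*b); e1,e2=np.array(t['eye']),np.array(s['eye'])
    k=np.linalg.lstsq(np.c_[r1,-r2],e2-e1,rcond=None)[0]; p,q=e1+k[0]*r1,e2+k[1]*r2
    return np.round((p+q)/2,1),np.round(np.linalg.norm(p-q),1)
H=np.array([at(t,*T(*p),54)[:2] for p in((451,120),(568,158),(583,387),(470,443),(351,401),(297,289))])
HS=np.array([at(s,*S(*p),54)[:2] for p in((184,217),(200,290),(281,331),(376,314),(424,251))])
for h in(H,HS):
    r=least_squares(lambda q:np.hypot(*(h-q[:2]).T)-q[2],[600,0,97]); c=r.x[:2]
    print(r.x, np.round(np.degrees(np.arctan2(*(h-c).T[::-1])),1))
cap=at(t,*T(670,257),98); print('cap',cap,'side',at(s,*S(329,88),98),tri(T(670,257),S(329,88)))
print('ball',at(t,*T(78,295),78),at(s,*S(245,455),78),tri(T(78,295),S(245,455)))
print('pivot',at(t,*T(187,257),68),at(s,*S(236,384),68),tri(T(187,257),S(236,384)))
cs=[at(t,*T(*p),18)[:2] for p in((235,35),(722,128),(645,538),(140,436))]; print(np.round(cs,1).tolist())
print([np.degrees(np.arctan2(*(cs[i]-cs[j])[::-1])) for i,j in((0,1),(3,2),(0,3),(1,2))],np.hypot(*(cs[0]-cs[1])),np.hypot(*(cs[0]-cs[3])))
# plate centre in frame (0,17.5)
m=np.mean(cs,0); print('m',m)
print('weight',at(t,404,321,40),'plug',at(t,421,233,54),'can',at(t,473,288,150))
E
```

```text
[572.68912015  -1.60371882  97.01211161] [   3.4  -41.5 -131.6 -176.5  138.3   93.3]
[571.0212243   -3.6930104   97.43484381] [   3.6   49.    93.5  138.4 -177.2]
cap [ 579.47855191 -122.74972907   98.        ] side [ 577.82108456 -125.10761676   98.        ] (array([ 578.2, -122.6,  100.7]), np.float64(1.8))
ball [561.25238642 219.61951748  78.        ] [559.84378703 217.99219294  78.        ] (array([560.3, 219. ,  79.8]), np.float64(1.5))
pivot [584.6682594  158.71869093  68.        ] [583.06170325 156.41881676  68.        ] (array([583.4, 158.1,  70.6]), np.float64(1.7))
[[732.2, 141.9], [671.0, -162.5], [419.5, -111.7], [481.4, 195.3]]
[np.float64(78.64101885860636), np.float64(78.60266563057712), np.float64(-12.025364276271354), np.float64(-11.412408446237695)] 310.469654649643 256.43422310309336
m [576.03191127  15.73972984]
weight [ 433.74700042 -199.86093423   40.        ] plug [ 609.96414184 -236.10446842   54.        ] can [ 494.13314589 -307.93938327  150.        ]
```

play_rows --commands '[{"x": 0.018, "y": -0.009, "z": 0, "twist": -3}, {"x": 0.054, "y": -0.026, "z": 0, "twist": -8}, {"x": 0.098, "y": -0.046, "z": 0, "twist": -14}, {"x": 0.141, "y": -0.067, "z": 0, "twist": -20}, {"x": 0.185, "y": -0.087, "z": 0, "twist": -26}, {"x": 0.228, "y": -0.108, "z": 0, "twist": -31}, {"x": 0.267, "y": -0.126, "z": 0, "twist": -36}, {"x": 0.289, "y": -0.137, "z": 0, "twist": -39}]' --jaw 1

```text
time: 0.9
tool_pos: [386.1, -291.4, 218.8]
tcp_rot: [-3.141, -0.001, 0.964]
contact_force: [-1.1, -1.5, 0.8]
grip_width: 32.4
finger_force: 0.0
```

```bash
cat >> h.py <<'E'
def go(x,y,z,yaw=None):
    "shift in tool axes (mm) and twist (deg) from the measured pose to a world TCP pose; yaw in deg"
    o=bot.get_obs(); R=Ro.from_euler('xyz',o['tcp_rot']); y0=np.degrees(o['tcp_rot'][2])
    print('t',round(o['time'],2),'pos',np.round(o['tool_pos'],1),'rpy deg',np.round(np.degrees(o['tcp_rot']),2),'F',np.round(o['contact_force'],1),'w',round(o['grip_width'],1))
    print('shift',np.round(R.inv().apply(np.array([x,y,z])-o['tool_pos']),1),'twist',None if yaw is None else round(y0-yaw,1))
E
python3 -c "
from h import *
go(579,-124,219,93.4)
t=load('top0.png');print('gauge',at(t,281,223,195))"
```

```text
t 0.9 pos [ 386.1 -291.4  218.8] rpy deg [-1.7998e+02 -4.0000e-02  5.5230e+01] F [-1.1 -1.5  0.8] w 32.4
shift [247.6  62.9  -0. ] twist -38.2
gauge [606.20156299  34.35753736 195.        ]
```

play_rows --commands '[{"x": 0.029, "y": 0.007, "z": 0, "twist": -5}, {"x": 0.068, "y": 0.017, "z": 0, "twist": -11}, {"x": 0.109, "y": 0.028, "z": 0, "twist": -17}, {"x": 0.15, "y": 0.038, "z": 0, "twist": -23}, {"x": 0.188, "y": 0.048, "z": 0, "twist": -29}, {"x": 0.219, "y": 0.056, "z": 0, "twist": -34}, {"x": 0.239, "y": 0.061, "z": 0, "twist": -37}, {"x": 0.248, "y": 0.063, "z": 0, "twist": -38.3}]'

```text
time: 1.7
tool_pos: [579.3, -125.6, 218.2]
tcp_rot: [-3.141, -0.001, 1.63]
contact_force: [-0.4, -1.2, 0.4]
grip_width: 0.6
finger_force: 0.0
```

```bash
python3 -c "
from h import *
go(579,-124,135,93.4)
c=cap('wrist','w1.png')
a=c['pixels'];go(579,-124,135,93.4)"
```

```text
t 1.7 pos [ 579.3 -125.6  218.2] rpy deg [-1.7995e+02 -3.0000e-02  9.3410e+01] F [-0.4 -1.2  0.4] w 0.6
shift [ 1.5 -0.2 83.2] twist 0.0
t 1.75 pos [ 579.5 -125.5  218.3] rpy deg [-1.7997e+02 -4.0000e-02  9.3410e+01] F [-0.5  0.6  0.3] w 0.2
shift [ 1.4 -0.4 83.3] twist 0.0
```

View pics/w1.png

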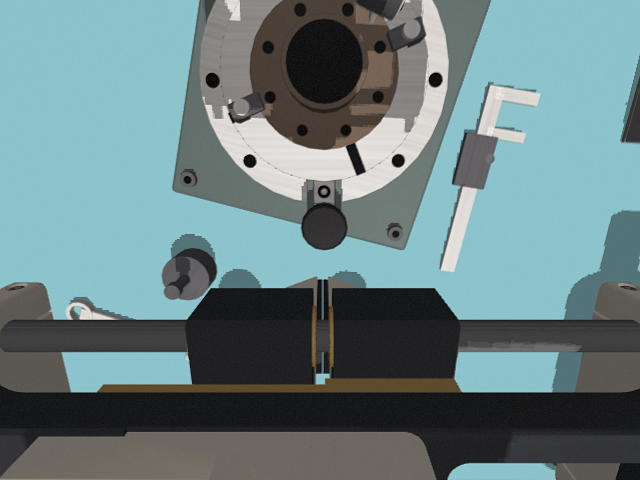

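Wrist view: fingers shut at column 323, cap centred at (324,227), plunger pin hole lug at (324,190); aligned. Checking the cap position from this view.

```bash
python3 -c "
from h import *
c=load('w1.png')
print('cap',at(c,324,226,98),'stub',at(c,324,61,125), c['eye'])
h=np.array([at(c,*p,54)[:2] for p in((212,80),(250,161),(398,160),(435,80))]);print(h.tolist())
from scipy.optimize import least_squares
print(least_squares(lambda q:np.hypot(*(h-q).T)-97,[572,-3]).x)"
```

```text
cap [ 579.7564606  -119.92816221   98.        ] stub [5.72408752e+02 3.10130382e-01 1.25000000e+02] [574.38406246 -50.60992186 382.86337218]
[[475.7314845467191, -6.277138913588033], [508.7390352064356, -73.09445428711209], [644.9032627255377, -64.18704184798287], [668.8910769103961, 5.054765114100995]]
[5.72283850e+02 1.63225433e-01]
```

play_rows --commands '[{"x": 0.001, "y": 0, "z": 0.008, "twist": 0}, {"x": 0.002, "y": 0, "z": 0.022, "twist": 0}, {"x": 0.002, "y": 0, "z": 0.038, "twist": 0}, {"x": 0.002, "y": 0, "z": 0.054, "twist": 0}, {"x": 0.002, "y": 0, "z": 0.07, "twist": 0}, {"x": 0.002, "y": 0, "z": 0.081, "twist": 0}, {"x": 0.002, "y": 0, "z": 0.087, "twist": 0}, {"x": 0.002, "y": 0, "z": 0.09, "twist": 0}]'

```text
time: 2.55
tool_pos: [577.9, -125.6, 128.6]
tcp_rot: [-3.141, -0.0, 1.626]
contact_force: [0.6, -0.3, 0.2]
grip_width: 0.3
finger_force: 0.0
```

play_rows --commands '[{"x": 0, "y": 0, "z": 0.002, "twist": 0}, {"x": 0, "y": 0, "z": 0.004, "twist": 0}, {"x": 0, "y": 0, "z": 0.006, "twist": 0}, {"x": 0, "y": 0, "z": 0.008, "twist": 0}, {"x": 0, "y": 0, "z": 0.01, "twist": 0}, {"x": 0, "y": 0, "z": 0.011, "twist": 0}, {"x": 0, "y": 0, "z": 0.012, "twist": 0}, {"x": 0, "y": 0, "z": 0.012, "twist": 0}]'

```text
time: 3.35
tool_pos: [578.3, -125.1, 116.9]
tcp_rot: [-3.141, 0.0, 1.627]
contact_force: [-0.4, -0.1, -0.3]
grip_width: 0.6
finger_force: 0.0
```

```bash
python3 -c "
from h import *
go(579,-123.5,113,93.4)
c=cap('side','s2.png');go(579,-123.5,113,93.4)
a=c['pixels'][170:300,230:420,::-1]; cv2.imwrite('pics/s2c.png',cv2.resize(a,None,fx=4,fy=4,interpolation=cv2.INTER_CUBIC))
print(proj(c,[579,-123.5,98]),proj(c,[579,-124,92]))"
```

```text
t 3.35 pos [ 578.3 -125.1  116.9] rpy deg [-179.99    0.     93.22] F [-0.4 -0.1 -0.3] w 0.6
shift [1.6 0.8 3.9] twist -0.2
t 3.4 pos [ 578.3 -125.2  117. ] rpy deg [1.800e+02 1.000e-02 9.322e+01] F [ 0.1 -0.  -0.1] w 0.6
shift [1.6 0.7 4. ] twist -0.2
[326.53188645 221.49998622] [326.53413031 223.15733224]
```

View pics/s2c.png

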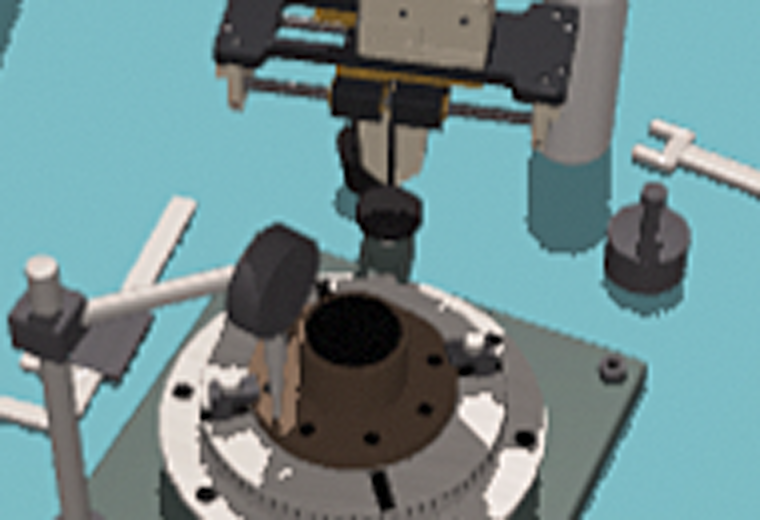

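```bash
python3 -c "
from h import *
s=load('s2.png'); w1=load('w1.png')
for z in(92,117,158): print(z,proj(s,[578,-115.5,z]),proj(s,[578,-125,z]))
print('w1 tip',proj(w1,[579.5,-125.5,193]),proj(w1,[579.5,-116,193]),proj(w1,[579.5,-125.5,218]))
c=cap('wrist','w2.png'); t=cap('top','t2.png'); print(c['eye'],c['rotation'])
print('w2',proj(c,[578.3,-125.1,92]),proj(c,[579,-123.5,98]),'t',proj(t,[578.3,-125.1,92]),proj(t,[578.3,-125.1,158]))
a=c['pixels'][160:400,200:450,::-1];b=t['pixels'][190:310,310:435,::-1]
im=np.hstack([cv2.resize(a,(400,384)),cv2.resize(b,(400,384),interpolation=cv2.INTER_CUBIC)]);cv2.imwrite('pics/m2.png',im)"
```

```text
92 [326.1468621  225.77127768] [327.0464982  222.93243705]
117 [326.33252457 218.16776113] [327.24393316 215.32569564]
158 [326.64871764 205.22054699] [327.58014248 202.37509109]
w1 tip [323.67378432 273.85861302] [324.659711   258.48038761] [323.83467763 291.79938311]
[573.49356698 -50.09238956 281.5657054 ] [ 2.86035480e+00 -2.17134431e-04  5.53427343e-02]
w2 [323.29258589 273.97999861] [324.7210211  275.33495227] t [367.68334445 246.24788077] [370.62014064 241.41031787]
```

View pics/m2.png

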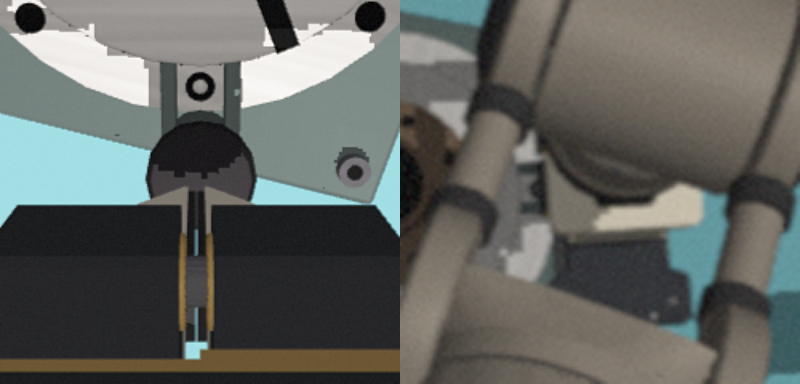

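Wrist crop: the fingertips' front (px ≈(324,277)) are over the cap (centre ≈(326,270)) but still about 20 mm above it; the side view agrees (tips at v≈216, cap top at 222). I'll descend with force watched.

play_rows --commands '[{"x": 0.001, "y": 0.001, "z": 0.002, "twist": 0}, {"x": 0.001, "y": 0.001, "z": 0.004, "twist": 0}, {"x": 0.001, "y": 0.001, "z": 0.006, "twist": 0}, {"x": 0.001, "y": 0.001, "z": 0.008, "twist": 0}, {"x": 0.001, "y": 0.001, "z": 0.01, "twist": 0}, {"x": 0.001, "y": 0.001, "z": 0.012, "twist": 0}, {"x": 0.001, "y": 0.001, "z": 0.013, "twist": 0}, {"x": 0.001, "y": 0.001, "z": 0.014, "twist": 0}]'

```text
time: 4.3
tool_pos: [579.3, -124.1, 102.9]
tcp_rot: [-3.142, 0.0, 1.627]
contact_force: [0.3, -1.2, -0.8]
grip_width: 0.3
finger_force: 0.0
```

play_rows --commands '[{"x": 0, "y": 0, "z": 0.001, "twist": 0}, {"x": 0, "y": 0, "z": 0.002, "twist": 0}, {"x": 0, "y": 0, "z": 0.003, "twist": 0}, {"x": 0, "y": 0, "z": 0.004, "twist": 0}, {"x": 0, "y": 0, "z": 0.005, "twist": 0}, {"x": 0, "y": 0, "z": 0.006, "twist": 0}, {"x": 0, "y": 0, "z": 0.007, "twist": 0}, {"x": 0, "y": 0, "z": 0.008, "twist": 0}]'

```text
time: 5.1
tool_pos: [579.3, -124.1, 94.9]
tcp_rot: [3.142, 0.0, 1.627]
contact_force: [0.1, -0.3, 1.3]
grip_width: 0.9
finger_force: 0.0
```

play_rows --commands '[{"x": 0, "y": 0, "z": 0.0005, "twist": 0}, {"x": 0, "y": 0, "z": 0.001, "twist": 0}, {"x": 0, "y": 0, "z": 0.0015, "twist": 0}, {"x": 0, "y": 0, "z": 0.002, "twist": 0}, {"x": 0, "y": 0, "z": 0.0025, "twist": 0}, {"x": 0, "y": 0, "z": 0.003, "twist": 0}, {"x": 0, "y": 0, "z": 0.0035, "twist": 0}, {"x": 0, "y": 0, "z": 0.004, "twist": 0}]'

```text
time: 5.9
tool_pos: [579.3, -124.1, 91.0]
tcp_rot: [3.142, 0.0, 1.627]
contact_force: [1.2, 0.8, -0.2]
grip_width: 0.6
finger_force: 0.0
```

```bash
python3 -c "
from h import *
c=cap('wrist','w3.png'); s=cap('side','s3.png')
a=c['pixels'][160:400,200:450,::-1];b=s['pixels'][180:280,270:374,::-1]
im=np.hstack([cv2.resize(a,(400,384)),cv2.resize(b,(400,384),interpolation=cv2.INTER_CUBIC)]);cv2.imwrite('pics/m3.png',im)
print(proj(c,[579.3,-124.1,91]),proj(c,[579.3,-124.1,66]),proj(c,[579,-123.5,98]))"
```

```text
[323.54005403 292.0713944 ] [323.37502299 274.05155014] [323.05689428 296.87804743]
```

View pics/m3.png

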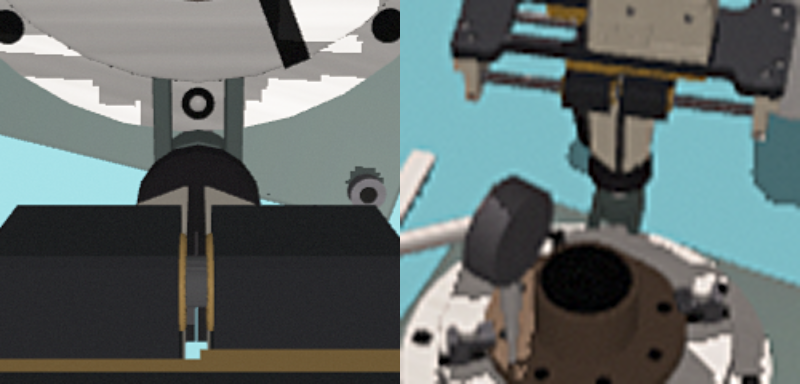

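Wrist: cap centre ≈(325,289) with the tips over it; side: tip edge at v≈223, just about on the cap's top. Continue in fine steps.

play_rows --commands '[{"x": 0, "y": 0, "z": 0.0005, "twist": 0}, {"x": 0, "y": 0, "z": 0.001, "twist": 0}, {"x": 0, "y": 0, "z": 0.0015, "twist": 0}, {"x": 0, "y": 0, "z": 0.002, "twist": 0}, {"x": 0, "y": 0, "z": 0.0025, "twist": 0}, {"x": 0, "y": 0, "z": 0.003, "twist": 0}, {"x": 0, "y": 0, "z": 0.0035, "twist": 0}, {"x": 0, "y": 0, "z": 0.004, "twist": 0}]'

```text
time: 6.8
tool_pos: [579.4, -124.1, 87.1]
tcp_rot: [3.141, 0.0, 1.627]
contact_force: [-0.6, 0.5, 4.4]
grip_width: 0.2
finger_force: 2.2
```

play_rows --commands '[{"x": 0, "y": 0, "z": 0.001, "twist": 0}, {"x": 0, "y": 0, "z": 0.002, "twist": 0}, {"x": 0, "y": 0, "z": 0.003, "twist": 0}, {"x": 0, "y": 0, "z": 0.004, "twist": 0}, {"x": 0, "y": 0, "z": 0.005, "twist": 0}, {"x": 0, "y": 0, "z": 0.006, "twist": 0}, {"x": 0, "y": 0, "z": 0.006, "twist": 0}, {"x": 0, "y": 0, "z": 0.006, "twist": 0}]'

```text
time: 7.6
tool_pos: [579.5, -124.1, 81.3]
tcp_rot: [3.141, 0.0, 1.627]
contact_force: [-0.8, 0.5, 5.4]
grip_width: 0.4
finger_force: 3.2
```

play_rows --commands '[{"x": 0, "y": 0, "z": 0.0005, "twist": 0}, {"x": 0, "y": 0, "z": 0.001, "twist": 0}, {"x": 0, "y": 0, "z": 0.0015, "twist": 0}, {"x": 0, "y": 0, "z": 0.002, "twist": 0}, {"x": 0, "y": 0, "z": 0.0025, "twist": 0}, {"x": 0, "y": 0, "z": 0.003, "twist": 0}, {"x": 0, "y": 0, "z": 0.003, "twist": 0}, {"x": 0, "y": 0, "z": 0.003, "twist": 0}]'

```text
time: 8.4
tool_pos: [580.4, -124.1, 79.5]
tcp_rot: [3.139, 0.001, 1.627]
contact_force: [-1.7, 1.6, 11.9]
grip_width: 0.5
finger_force: 6.1
```

```bash
python3 -c "
from h import *
F=[]
for i in range(4):
    bot.capture('side'); F.append(bot.get_obs()['contact_force'])
print(np.round(F,1).tolist()); go(579,-124,78)"
```

```text
[[-1.6, 1.3, 12.0], [-1.3, 1.6, 11.4], [-0.3, 1.8, 11.7], [-0.8, 1.9, 12.8]]
t 8.6 pos [ 580.4 -124.2   79.5] rpy deg [1.7983e+02 5.0000e-02 9.3220e+01] F [-0.8  1.9 12.8] w 0.4
shift [ 0.2 -1.4  1.5] twist None
```

play_rows --commands '[{"x": 0, "y": -0.0021, "z": 0, "twist": 1}, {"x": 0.0002, "y": -0.0064, "z": 0, "twist": 3}, {"x": 0.0007, "y": -0.0128, "z": 0, "twist": 6}, {"x": 0.0015, "y": -0.0191, "z": 0, "twist": 9}, {"x": 0.0027, "y": -0.0254, "z": 0, "twist": 12}, {"x": 0.0042, "y": -0.0316, "z": 0, "twist": 15}, {"x": 0.006, "y": -0.0377, "z": 0, "twist": 18}, {"x": 0.0074, "y": -0.0417, "z": 0, "twist": 20}]'

```text
time: 9.4
tool_pos: [538.6, -119.6, 79.5]
tcp_rot: [3.137, 0.0, 1.276]
contact_force: [0.5, 0.2, 10.1]
grip_width: 0.4
finger_force: 5.4
```

```bash
python3 -c "
from h import *
go(491,-94,78,48.4)
c=cap('wrist','w4.png');s=cap('side','s4.png')
a=c['pixels'][160:400,200:450,::-1];b=s['pixels'][180:280,290:394,::-1]
im=np.hstack([cv2.resize(a,(400,384)),cv2.resize(b,(400,384),interpolation=cv2.INTER_CUBIC)]);cv2.imwrite('pics/m4.png',im)"
```

```text
t 9.4 pos [ 538.6 -119.6   79.5] rpy deg [1.7973e+02 2.0000e-02 7.3110e+01] F [ 0.5  0.2 10.1] w 0.4
shift [ 10.7 -53.    1.3] twist 24.7
```

View pics/m4.png

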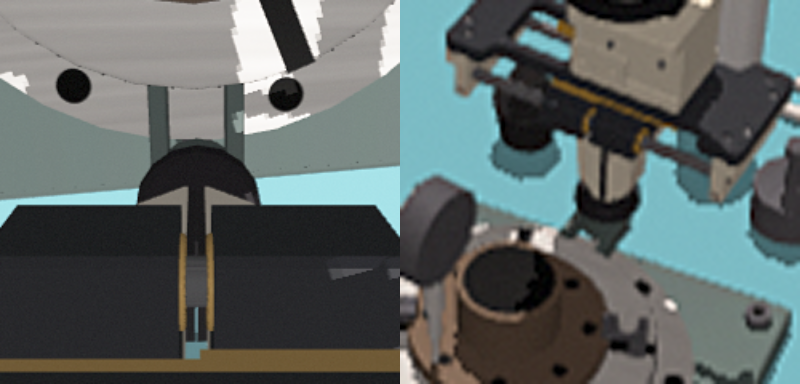

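Cap still centred under the fingers at (324,~289); table turned with it. Finishing the 45°.

play_rows --commands '[{"x": 0.0001, "y": -0.0043, "z": 0, "twist": 2}, {"x": 0.0005, "y": -0.0106, "z": 0, "twist": 5}, {"x": 0.0015, "y": -0.0191, "z": 0, "twist": 9}, {"x": 0.0031, "y": -0.0274, "z": 0, "twist": 13}, {"x": 0.0053, "y": -0.0357, "z": 0, "twist": 17}, {"x": 0.0081, "y": -0.0437, "z": 0, "twist": 21}, {"x": 0.0105, "y": -0.0496, "z": 0, "twist": 24}, {"x": 0.0114, "y": -0.0516, "z": 0, "twist": 25}]'

```text
time: 10.3
tool_pos: [491.9, -94.1, 79.5]
tcp_rot: [3.138, -0.0, 0.84]
contact_force: [-1.0, -3.9, 12.5]
grip_width: -0.0
finger_force: 6.3
```

```bash
python3 -c "
from h import *
c=cap('wrist','w5.png');go(491,-94,78,48.4)
print('cap in w5 if at theta:',[(d,proj(c,[572+122*np.cos(np.radians(-86.6-d)),-1.7+122*np.sin(np.radians(-86.6-d)),87]).round(1)) for d in(40,43,45,47)])
a=c['pixels'][200:330,220:430]; print([ (v,[int(i) for i in np.where(c['pixels'][v,230:430].max(1)<45)[0][[0,-1]]+230]) for v in (255,262,270,278)])"
```

```text
t 10.35 pos [491.7 -94.   79.4] rpy deg [ 1.798e+02 -1.000e-02  4.814e+01] F [-1.  -2.2 14.9] w 0.7
shift [-0.5 -0.5  1.4] twist -0.3
cap in w5 if at theta: [(40, array([342.5, 296. ])), (43, array([329.5, 296.8])), (45, array([320.9, 297. ])), (47, array([312.2, 297. ]))]
[(255, [306, 341]), (262, [296, 351]), (270, [291, 357]), (278, [287, 359])]
```

play_rows --commands '[{"x": 0, "y": 0, "z": -0.001, "twist": 0}, {"x": 0, "y": 0, "z": -0.002, "twist": 0}, {"x": 0, "y": 0, "z": -0.0035, "twist": 0}, {"x": 0, "y": 0, "z": -0.005, "twist": 0}, {"x": 0, "y": 0, "z": -0.0065, "twist": 0}, {"x": 0, "y": 0, "z": -0.008, "twist": 0}, {"x": 0, "y": 0, "z": -0.0085, "twist": 0}, {"x": 0, "y": 0, "z": -0.0085, "twist": 0}]'

```text
time: 11.15
tool_pos: [491.2, -93.5, 86.6]
tcp_rot: [3.141, 0.0, 0.842]
contact_force: [-1.3, -2.9, 4.2]
grip_width: 0.0
finger_force: 2.2
```

Cap followed up (4.2 N at 86.6), so the pin has entered the hole. Lift away.

play_rows --commands '[{"x": 0, "y": 0, "z": -0.002, "twist": 0}, {"x": 0, "y": 0, "z": -0.004, "twist": 0}, {"x": 0, "y": 0, "z": -0.008, "twist": 0}, {"x": 0, "y": 0, "z": -0.018, "twist": 0}, {"x": 0, "y": 0, "z": -0.034, "twist": 0}, {"x": 0, "y": 0, "z": -0.052, "twist": 0}, {"x": 0, "y": 0, "z": -0.066, "twist": 0}, {"x": 0, "y": 0, "z": -0.072, "twist": 0}]'

```text
time: 11.95
tool_pos: [491.7, -93.1, 160.2]
tcp_rot: [3.14, -0.001, 0.842]
contact_force: [-0.3, -1.1, 0.7]
grip_width: 0.6
finger_force: 0.0
```

```bash
python3 -c "
from h import *
c=cap('wrist','w6.png');go(430,0,165,93.4)
a=c['pixels'][100:340,160:480,::-1]
cv2.imwrite('pics/m6.png',cv2.resize(a,None,fx=2,fy=2,interpolation=cv2.INTER_CUBIC))
print(proj(c,[572+122*np.cos(np.radians(-131.6)),-1.7+122*np.sin(np.radians(-131.6)),98]),proj(c,[572+122*np.cos(np.radians(-131.6)),-1.7+122*np.sin(np.radians(-131.6)),91]))
print([ (v,[int(i) for i in np.where(c['pixels'][v,230:430].max(1)<45)[0][[0,-1]]+230]) for v in range(215,275,8) if (c['pixels'][v,230:430].max(1)<45).any()])"
```

```text
t 12.0 pos [491.8 -93.2 160.4] rpy deg [ 1.7986e+02 -7.0000e-02  4.8230e+01] F [-0.2 -0.4  0.4] w 0.9
shift [  28.4 -108.2   -4.9] twist -45.2
[322.18110989 253.78570489] [322.15933487 250.6754194 ]
[(223, [310, 334]), (231, [302, 343]), (239, [297, 348]), (247, [295, 349]), (255, [295, 349]), (263, [298, 346]), (271, [280, 339])]
```

View pics/m6.png

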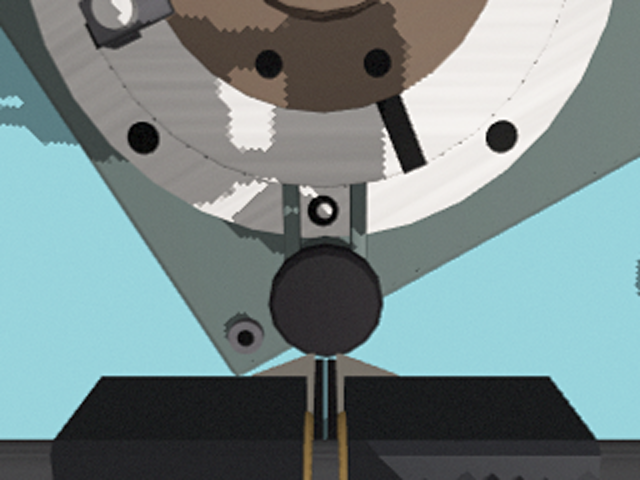

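Cap centred at (323,249), and the bright pin tip shows in the hole at (322,205): plunger is home one hole on. Now round the near side to the clamp lever.

play_rows --commands '[{"x": 0.004, "y": -0.008, "z": -0.001, "twist": 2}, {"x": 0.013, "y": -0.026, "z": -0.003, "twist": 5}, {"x": 0.024, "y": -0.048, "z": -0.005, "twist": 10}, {"x": 0.036, "y": -0.072, "z": -0.006, "twist": 15}, {"x": 0.048, "y": -0.096, "z": -0.008, "twist": 20}, {"x": 0.058, "y": -0.116, "z": -0.009, "twist": 24}, {"x": 0.065, "y": -0.13, "z": -0.01, "twist": 26}, {"x": 0.069, "y": -0.138, "z": -0.01, "twist": 27.2}]'

```text
time: 12.8
tool_pos: [433.2, 51.5, 168.1]
tcp_rot: [-3.141, 0.001, 0.367]
contact_force: [0.3, 0.4, -0.4]
grip_width: 0.8
finger_force: 0.0
```

```bash
python3 -c "
from h import *
go(526,205,130,21)"
```

```text
t 12.8 pos [433.2  51.5 168.1] rpy deg [-1.7995e+02  6.0000e-02  2.1010e+01] F [ 0.3  0.4 -0.4] w 0.8
shift [ 141.7 -110.    38.1] twist 0.0
```

play_rows --commands '[{"x": 0.008, "y": -0.006, "z": 0.002, "twist": 0}, {"x": 0.026, "y": -0.02, "z": 0.006, "twist": 0}, {"x": 0.05, "y": -0.039, "z": 0.012, "twist": 0}, {"x": 0.076, "y": -0.059, "z": 0.019, "twist": 0}, {"x": 0.102, "y": -0.079, "z": 0.026, "twist": 0}, {"x": 0.124, "y": -0.096, "z": 0.032, "twist": 0}, {"x": 0.137, "y": -0.106, "z": 0.036, "twist": 0}, {"x": 0.142, "y": -0.11, "z": 0.038, "twist": 0}]'

```text
time: 13.6
tool_pos: [527.8, 205.1, 129.1]
tcp_rot: [-3.141, 0.001, 0.368]
contact_force: [-0.4, 0.1, -0.7]
grip_width: 0.4
finger_force: 0.0
```

```bash
python3 -c "
from h import *
c=cap('wrist','w7.png');go(528,206,62,21)
p=proj(c,[560.5,218.8,78]);print('pred ball',p,'pivot',proj(c,[584,157.5,68]))
g=c['pixels'].max(2); u,v=p.round().astype(int)
m=(g[max(0,v-50):v+50,max(0,u-50):u+50]<50).astype(np.uint8)
n,l,st,ce=cv2.connectedComponentsWithStats(m)
for i in range(1,n):
    if st[i,4]>60: print(st[i], ce[i]+[max(0,u-50),max(0,v-50)], at(c,*(ce[i]+[max(0,u-50),max(0,v-50)]),78))"
```

```text
t 13.65 pos [527.7 205.  129. ] rpy deg [-1.7998e+02  8.0000e-02  2.1100e+01] F [ 0.1 -0.2  0.7] w 0.3
shift [ 0.7 -0.8 67. ] twist 0.1
pred ball [321.56907134 204.52077616] pivot [422.0635088  201.93011017]
[  28   29   38   38 1143] [318.40069991 202.56255468] [560.94296807 221.09124584  78.        ]
```

play_rows --commands '[{"x": 0, "y": 0, "z": 0.005, "twist": 0}, {"x": 0, "y": 0, "z": 0.015, "twist": 0}, {"x": 0, "y": 0, "z": 0.027, "twist": 0}, {"x": 0, "y": 0, "z": 0.039, "twist": 0}, {"x": 0, "y": 0, "z": 0.051, "twist": 0}, {"x": 0, "y": 0, "z": 0.06, "twist": 0}, {"x": 0, "y": 0, "z": 0.065, "twist": 0}, {"x": 0, "y": 0, "z": 0.067, "twist": 0}]'

```text
time: 14.45
tool_pos: [527.1, 203.7, 62.8]
tcp_rot: [-3.142, 0.001, 0.367]
contact_force: [-0.3, 0.5, -0.1]
grip_width: 0.3
finger_force: 0.0
```

```bash
python3 -c "
from h import *
go(528,206,62,21)
o=bot.get_obs();R=Ro.from_euler('xyz',o['tcp_rot'])
pv=np.array([584,157.5])
a0=np.degrees(np.arctan2(220-157.5,560.7-584));print(a0)
for off in (22,):
  for a in (111,103,95,87,79,71,63,55,47,43,39):
    A=np.radians(a); b=pv+65*np.array([np.cos(A),np.sin(A)])+off*np.array([-np.sin(A),np.cos(A)])
    print(a,np.round(R.inv().apply(np.r_[b,62]-o['tool_pos']),1),'twist',round(111-a,1))"
```

```text
t 14.45 pos [527.1 203.7  62.8] rpy deg [-1.800e+02  5.000e-02  2.102e+01] F [-0.3  0.5 -0.1] w 0.3
shift [ 1.7 -1.8  0.8] twist 0.0
110.44545515255949
111 [14.6 -1.5  0.7] twist 0
103 [23.9 -3.9  0.7] twist 8
95 [33.4 -5.   0.7] twist 16
87 [42.9 -4.8  0.7] twist 24
79 [52.4 -3.3  0.7] twist 32
71 [61.5 -0.4  0.7] twist 40
63 [70.2  3.7  0.7] twist 48
55 [78.2  8.9  0.7] twist 56
47 [85.4 15.3  0.7] twist 64
43 [88.6 18.8  0.7] twist 68
39 [91.6 22.5  0.7] twist 72
```

play_rows --commands '[{"x": 0.005, "y": -0.001, "z": 0, "twist": 0}, {"x": 0.012, "y": -0.001, "z": 0, "twist": 0}, {"x": 0.017, "y": -0.002, "z": 0, "twist": 2}, {"x": 0.022, "y": -0.0035, "z": 0, "twist": 6}, {"x": 0.028, "y": -0.0045, "z": 0, "twist": 11}, {"x": 0.034, "y": -0.005, "z": 0, "twist": 16}, {"x": 0.039, "y": -0.005, "z": 0, "twist": 21}, {"x": 0.043, "y": -0.005, "z": 0, "twist": 24}]'

```text
time: 15.25
tool_pos: [566.2, 224.3, 63.9]
tcp_rot: [-3.142, -0.0, -0.055]
contact_force: [-2.0, -0.8, 0.8]
grip_width: 0.3
finger_force: 0.8
```

```bash
cat > b.py <<'E'
from h import *
c=bot.capture('wrist'); cv2.imwrite('pics/wb.png',c['pixels'][:,:,::-1])
o=bot.get_obs(); R=Ro.from_euler('xyz',o['tcp_rot']); g=c['pixels'].max(2); pv=np.array([584,157.5]); print('t',o['time'],o['tool_pos'].round(1),'yaw',np.degrees(o['tcp_rot'][2]).round(1),'F',o['contact_force'].round(1))
# best angle: dark disc on the ball's circle against its surround
best=[]
for a in np.arange(25,120,1):
    A=np.radians(a); p=np.r_[pv+65*np.array([np.cos(A),np.sin(A)]),82]
    u,v=proj(c,p); 
    if not(15<u<625 and 15<v<465): continue
    w=g[int(v)-6:int(v)+7,int(u)-6:int(u)+7]; best.append(((w<50).mean(),a,int(u),int(v)))
print(sorted(best)[::-1][:8])
for a in range(95,32,-8):
    A=np.radians(a); b=pv+65*np.array([np.cos(A),np.sin(A)])+22*np.array([-np.sin(A),np.cos(A)])
    print(a,np.round(R.inv().apply(np.r_[b,62]-o['tool_pos']),1),'twist',round(np.degrees(o['tcp_rot'][2])-(a-90),1))
E
python3 b.py
```

```text
t 15.3 [566.8 224.4  64. ] yaw -3.3 F [-0.5 -0.5  0.8]
[(np.float64(1.0), np.int64(91), 324, 272), (np.float64(1.0), np.int64(90), 324, 270), (np.float64(1.0), np.int64(80), 325, 246), (np.float64(1.0), np.int64(79), 326, 243), (np.float64(1.0), np.int64(78), 326, 241), (np.float64(0.9940828402366864), np.int64(92), 325, 275), (np.float64(0.9881656804733728), np.int64(89), 324, 267), (np.float64(0.9763313609467456), np.int64(81), 325, 248)]
95 [-10.1   4.6   2. ] twist -8.3
87 [-1.3  0.9  2. ] twist -0.3
79 [ 8.  -1.6  2. ] twist 7.7
71 [17.5 -2.8  2. ] twist 15.7
63 [27.  -2.6  2. ] twist 23.7
55 [36.5 -1.1  2. ] twist 31.7
47 [45.6  1.7  2. ] twist 39.7
39 [54.3  5.8  2. ] twist 47.7
```

play_rows --commands '[{"x": 0.004, "y": -0.001, "z": 0.001, "twist": 4}, {"x": 0.008, "y": -0.0016, "z": 0.001, "twist": 8}, {"x": 0.0125, "y": -0.0025, "z": 0.001, "twist": 12}, {"x": 0.0175, "y": -0.0028, "z": 0.001, "twist": 16}, {"x": 0.0225, "y": -0.0028, "z": 0.001, "twist": 20}, {"x": 0.027, "y": -0.0026, "z": 0.001, "twist": 24}, {"x": 0.0315, "y": -0.002, "z": 0.001, "twist": 28}, {"x": 0.034, "y": -0.0015, "z": 0.001, "twist": 30}]'

```text
time: 16.1
tool_pos: [600.3, 224.5, 62.9]
tcp_rot: [-3.14, -0.0, -0.577]
contact_force: [-1.2, 2.3, -0.7]
grip_width: 0.4
finger_force: 1.0
```

```bash
python3 b.py
```

```text
t 16.15 [600.6 224.3  62.9] yaw -33.1 F [-0.1  1.3 -0.1]
[(np.float64(1.0), np.int64(63), 323, 274), (np.float64(1.0), np.int64(62), 322, 272), (np.float64(1.0), np.int64(50), 323, 243), (np.float64(1.0), np.int64(49), 323, 240), (np.float64(0.9822485207100592), np.int64(64), 323, 277), (np.float64(0.9467455621301775), np.int64(61), 322, 270), (np.float64(0.9408284023668639), np.int64(65), 323, 279), (np.float64(0.9408284023668639), np.int64(48), 324, 238)]
95 [-34.9  27.4   0.8] twist -38.1
87 [-29.1  19.8   0.8] twist -30.1
79 [-22.3  13.1   0.8] twist -22.1
71 [-14.7   7.3   0.9] twist -14.1
63 [-6.3  2.7  0.9] twist -6.1
55 [ 2.7 -0.7  0.9] twist 1.9
47 [12.  -2.8  0.9] twist 9.9
39 [21.6 -3.6  0.9] twist 17.9
```

play_rows --commands '[{"x": 0.001, "y": -0.0003, "z": 0, "twist": 1}, {"x": 0.002, "y": -0.0006, "z": 0, "twist": 2}, {"x": 0.003, "y": -0.0009, "z": 0, "twist": 3}, {"x": 0.004, "y": -0.0012, "z": 0, "twist": 4}, {"x": 0.005, "y": -0.0014, "z": 0, "twist": 5}, {"x": 0.006, "y": -0.0016, "z": 0, "twist": 6}, {"x": 0.006, "y": -0.0016, "z": 0, "twist": 6}, {"x": 0.006, "y": -0.0016, "z": 0, "twist": 6}]'

```text
time: 16.95
tool_pos: [603.4, 223.2, 62.6]
tcp_rot: [3.14, 0.004, -0.68]
contact_force: [-7.5, 7.4, 4.8]
grip_width: 0.6
finger_force: 5.4
```

```bash
python3 b.py|head -2
```

```text
t 17.0 [603.4 223.3  62.6] yaw -39.0 F [-8.2  7.6  4.8]
[(np.float64(1.0), np.int64(61), 320, 277), (np.float64(1.0), np.int64(60), 320, 275), (np.float64(1.0), np.int64(47), 318, 243), (np.float64(1.0), np.int64(46), 318, 241), (np.float64(0.9940828402366864), np.int64(59), 319, 272), (np.float64(0.9763313609467456), np.int64(62), 321, 279), (np.float64(0.9289940828402367), np.int64(58), 319, 270), (np.float64(0.9171597633136095), np.int64(48), 318, 246)]
```

Firm stop at about 11 N with the ball near 46°. Back off and check.

play_rows --commands '[{"x": -0.004, "y": 0, "z": 0, "twist": 0}, {"x": -0.012, "y": 0, "z": 0, "twist": 0}, {"x": -0.024, "y": 0, "z": 0, "twist": 0}, {"x": -0.036, "y": 0, "z": 0, "twist": 0}, {"x": -0.04, "y": 0, "z": -0.012, "twist": 0}, {"x": -0.04, "y": 0, "z": -0.04, "twist": 0}, {"x": -0.04, "y": 0, "z": -0.07, "twist": 0}, {"x": -0.04, "y": 0, "z": -0.085, "twist": 0}]'

```text
time: 17.8
tool_pos: [575.6, 247.4, 151.5]
tcp_rot: [-3.138, -0.003, -0.68]
contact_force: [0.7, -0.5, -0.3]
grip_width: 0.4
finger_force: 0.0
```

```bash
cat > b2.py <<'E'
from h import *
go(570,250,150)
for n in('wrist','side'):
    c=bot.capture(n); cv2.imwrite(f'pics/e_{n}.png',c['pixels'][:,:,::-1])
    A=np.radians(45); p=proj(c,[584+65*np.cos(A),157.5+65*np.sin(A),78]).round().astype(int); r=45 if n=='wrist' else 25
    print(n,'pred ball 45deg',p)
    x0,y0=max(0,p[0]-r),max(0,p[1]-r); k,l,st,ce=cv2.connectedComponentsWithStats((c['pixels'][y0:p[1]+r,x0:p[0]+r].max(2)<50).astype(np.uint8))
    for i in range(1,k):
        if st[i,4]>40:
            b=at(c,*(ce[i]+[x0,y0]),78); d=b[:2]-[584,157.5]; print(st[i],(ce[i]+[x0,y0]).round(),b.round(1),'r',np.hypot(*d).round(1),'ang',np.degrees(np.arctan2(d[1],d[0])).round(1))
E
python3 b2.py
```

```text
t 17.8 pos [575.6 247.4 151.5] rpy deg [-179.77   -0.18  -38.96] F [ 0.7 -0.5 -0.3] w 0.4
shift [-6.   1.5  1.4] twist None
wrist pred ball 45deg [323 147]
[73  0 17 35 73] [359. 117.] [629.4 173.5  78. ] r 48.1 ang 19.4
[  23   43   36   38 1034] [318. 164.] [623.1 212.6  78. ] r 67.6 ang 54.6
side pred ball 45deg [265 339]
[  0   0  50  36 769] [262. 330.] [641.1 186.   78. ] r 63.8 ang 26.6
[23 26 11  9 63] [269. 345.] [618.7 214.5  78. ] r 66.7 ang 58.6
```

The ball sits at 54.6° with the tool 22 mm behind it at the stall, exactly ball radius plus finger half-width. So it was the ball that stopped under 11 N, where 2 N moves it when free. The lever is at its stop, the hand is clear, and I'm handing in.

```bash
python3 -c "
from plant import bot
print(bot.close_job())"
```

```text
the job is handed in; nothing more can be done
None
```

The job is handed in, and the hand-in gave no verdict: the table was indexed one hole clockwise with the plunger up (pin seen in the hole), the clamp lever was pushed until it stopped firmly at about 11 N (its joint angle can't be read directly), and the hand came away clear.

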